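# Unlatch and open the cheese safe

## Task

Open the wire cheese safe. Press its gate in against the sprung buffer to free the latch bar, lift the bar by its knob until you feel it touch the top of the strike's slot, ease it down a few millimetres to the mouth and draw the gate out, gently, never forcing the bar against the strike. Swing the gate smoothly until it stands open about square to the front of the safe, then let go with the bar back down on its rest, leaving the goods around the safe where they are.

Things in the scene. Friction and masses are not known exactly. Their poses are not given: they have to be found in the camera images.
- safe_front (a point): The cheese safe is fixed on the counter: wooden base, steel posts, wire sides and roof, 260 deep x 340 wide x 240 mm high. This is the middle of its front, in the plane of its posts' front faces, 185 mm above the counter. Axes of the safe: x from the front to the back (the gate is on its -x side), y to the hinge side.
- gate_hinge (a point): Point on the gate's upright hinge axis, 185 mm above the counter, at x, y = (-13, 150) mm from safe_front. Its axes turn with the gate: -y runs to the gate's free edge, -x out of its outer face. The gate: frame of 12 mm square steel tube with round bars, 235 mm wide, 36 to 226 mm above the counter, 0.9 kg; its centre plane holds the hinge axis.
- latch_knob (a point): Mid-point of the stem of the latch bar's lift knob: steel, 14 mm round, 42 mm long, pointing out of the gate, with a head 24 mm across and 10 mm thick at its end. Latched, the point is 39 mm in front of the gate's centre plane, 210 mm along the gate from the hinge axis, 185 mm above the counter. Clear in front, above and on both sides: pinch the stem from above.
- gate (a joint): Swing of the gate about its hinge, rad: 0 latched, positive = opened towards the robot (clockwise seen from above), pi/2 = square to the front, stop at 1.95. It can be pressed in by 0.024 rad (5 mm at the knob) beyond 0 against a sprung buffer: 5 N at the knob for 3 mm, 8 N for 5 mm. A little friction (0.12 N m) keeps it where it is left.
- latch (a joint): Rise of the flat steel latch bar about its pivot on the gate, rad: 0 = level on its rest, positive = nose raised, guide's limit 0.22. It falls by its own weight (1 to 2 N at the knob). The pivot is 50 mm from the hinge axis, the knob 160 mm from the pivot; the nose, an 8 mm square rod, lies in the strike 239 mm from the pivot.
- keeper: Keeper plate, 44 x 90 mm, on the post beside the gate's free edge, axes as the safe's; origin: centre of the latched bar's nose, at x, y = (-28, -139) mm from safe_front. It carries the strike, a dark steel plate 8 mm thick, set by hand 0 to 10 mm up or down from its middle: how much is not measured. Over 20 N bends the strike.
- strike_mid (a point): Middle of the strike's mouth if it were at its middle setting: 25 mm above and 8 mm in front of the keeper's origin. The mouth, by which the nose leaves forwards, is 12 mm high. The slot's upright part goes 4 mm higher than the mouth, so the nose meets its top 6 mm (at the nose) above mid-mouth. A ramp slopes from the mouth's sill down to 34 mm in front of the origin.
- strike_wall (a point): Rear wall of the strike's slot, 11 mm behind the keeper's origin. The sprung gate holds the nose against the front of the slot, under a tooth that overhangs it by 3.5 mm, so the nose must go back 4 to 7 mm (7 = on this wall) by pressing the gate in, and then rises freely to the slot's top: 21 to 41 mm at the nose, 14 to 27 mm at the knob, by the strike's setting.
- tub: White lidded plastic tub, 116 mm across and 83 mm high, origin at the centre of its underside; it stands on the hinge side of the safe. Leave it alone.
- baby_cheese: Small waxed cheese, 100 mm across and 60 mm high, origin at the centre of its underside; it stands on the latch side of the safe. Leave it alone.
- jar: Glass jar, 64 mm across and 95 mm high, origin at the centre of its underside; it stands on the latch side of the safe. Leave it alone.

How it is judged:
On the way, in this order (a step that is already met when the one before it is completed fails the run):
1. the latch bar is raised while the gate is still shut (value of joint latch above 0.05 rad and value of joint gate below 0.02 rad), for 0.1 s.
2. the gate is drawn out of the strike (value of joint gate above 0.25 rad), for 0.1 s.
At the end, for the whole second after the job is handed in: The gate stands open about square to the front of the safe (1.35 to 1.8 rad) and at rest, released, with the latch bar back down on its rest (below 0.02 rad) (value of joint gate between 1.35 and 1.8 rad and value of joint latch below 0.02 rad and velocity of joint gate between -0.05 and 0.05 rad/s); the robot touches nothing.
It fails at once if the latch bar is forced against the strike with more than 20 N (contact force between latch and keeper above 20 N).
It fails at once if the gate is flung faster than 1.5 rad/s (velocity of joint gate above 1.5 rad/s or velocity of joint gate below -1.5 rad/s).
It fails at once if a bystander is moved more than 20 mm (distance of any of tub, baby_cheese, jar from where it was at the start of the episode above 0.02 m).
It also fails if it takes over 64 s, if anything falls off the work surface, if the arm or the gripper's body presses on something with over 40 N, if the wrist force passes 120 N, or if a joint passes its speed limit or range.

## Robot

A 6-joint arm with a two-finger parallel gripper is mounted at the origin on the work surface. World frame = base frame: x ahead of the robot, y to its left, z up, the work surface at z = 0. Lengths are in m, angles in rad, forces in N, time in s.
With the tool pointing down it reaches from about 0.2 to 0.875 m from the base axis. Payload 3.4 kg.
Tool frame: the origin (TCP) lies between the finger pads; the fingertips stand 25 mm ahead of it and the grasp point (between the pads) lies 6 mm ahead of it (r.nose_length is the z of the fingertips in the tool frame, in m); z points along the fingers, x is the direction in which the jaws open and shut, and the axes are right-handed (so a half turn about z gives the same grasp; the last joint's range is limited). The gripper opens to 94 mm and grips with 3 to 60 N. Pads are 16 mm wide; open, the fingers measure 119 mm over their backs; the gripper's body (75 mm by 177 mm) begins 78 mm behind the grasp point.
Start: joints at [-1.369, 0.276, 1.505, -0, 1.361, -0.121], TCP at [0.182, -0.545, 0.23] pointing down, gripper open.
Joint ranges: [-2.89, 2.89], [-0.75, 2.08], [0.22, 2.7], [-1.18, 4.32], [0.11, 2.71], [-2.7, 2.7]. Speed limits (rad/s): [2.57, 2.57, 3.14, 3.14, 3.14, 3.14].

## Interface

Orientations are given as a unit quaternion [w, x, y, z].
In Python, from plant import r, gripper_to, inverse_kinematics, vision, models, telemetry gives the robot as it stands. Calls block until the motion is done:
- r.move_to(position, orientation): joint-space move of the TCP to a pose.
- r.move_l(position, rot=None, vel=0.15, guard=None): straight line of the TCP; rot=None keeps the orientation; vel is the mean speed in m/s. With guard (N) it stops when the force on the tool has changed by that much, and returns True; else False.
- r.movej(angles): joint-space move.
- gripper_to(opening, f_grip=None): finger opening in m; f_grip is the grip in N (None keeps the last); returns when the fingers have stopped.
- r.hold(seconds).
- inverse_kinematics(position, orientation): joint angles nearest the present ones, or None.
- vision.snapshot(name): name is "scene" or "side" or "wrist"; returns the picture (384x512x3 uint8, red, green, blue); there is no depth.
- vision.get_calibration(name): a dict with "fx", "fy", "cx", "cy" (pixels), "position" and "orientation" of the camera in the world. Camera axes: x right, y down, z forward; pixel columns grow to the right and rows downward; lengths in m; the calibration is good to about 2 mm. A picture is of the moment at which its call begins: read the wrist's pose just before it. get_calibration takes no time and is no camera call; for the wrist camera it gives the pose at the moment of the call.
A pose or a line that the arm cannot do raises r.PlanningError and nothing moves.
- r.sign_off(): hands the job in, once; it reports no verdict.
Trained networks look in the newest picture that a camera, given by its name, has taken for a name from the list of things; names that differ only in an ending like _2 or _b are one class to them, and where a whole thing is asked for, a point or a joint stands for the part that bears it (a point fixed in the world has none). Each returns a list of dicts, best first, with "score" (0 to 1); they miss things now and then, are a little off and sometimes report something else, mostly with a low value. They report only what shows in the picture. A call takes as long as a camera call.
- models.boxes_of(thing, camera): "at" ([x, y, z] in m, in world coordinates, good to about 4 mm: the middle of the surface that is visible of it).
- models.regions_of(thing, camera): "pixels" (384x512 bool, what is visible of it).
- models.mark_of(thing, camera): "at" ([x, y, z] in m, in world coordinates, good to about 4 mm: a listed point, or the origin of a listed thing).
Readings, each from a call of its own:
- telemetry.current_t(): time.
- telemetry.current_joints(): joint angles.
- telemetry.current_dq(): joint speeds.
- telemetry.current_joint_efforts(): joint torques, N m.
- telemetry.current_ee_pos(): TCP position.
- telemetry.current_tool_rot(): TCP orientation.
- telemetry.current_wrist_force(): force on the tool from outside, world axes, zero at the start.
- telemetry.current_torque(): the same for the moment, N m.
- telemetry.current_opening(): finger opening in m.
Only numpy, scipy, OpenCV 4.12 (cv2) and the standard library are available. Lean on these libraries where they do the work, as an engineer would, in place of code of your own. Each camera call takes 0.05 s, during which the arm holds its last target.

## Working session

There is one attempt and no reset: what is moved stays moved. The work goes in short steps, each a Python script; the robot and the scene stay as the last script left them, time stands still between calls to the robot, and variables do not carry over. Pictures are saved under pics/ and viewed, and the job is handed in when it is done.

```bash
ls; mkdir -p pics; python3 - <<'E'
from plant import r, gripper_to, inverse_kinematics, vision, models, telemetry
import cv2, numpy as np
for c in ["scene","side","wrist"]:
    im=vision.snapshot(c); cv2.imwrite(f"pics/a_{c}.png",im[...,::-1])
    k=vision.get_calibration(c); print(c,{a:np.round(b,3) for a,b in k.items()})
    if c=="wrist": continue
    for n in ["safe_front","gate_hinge","latch_knob","keeper","strike_mid","strike_wall","tub","baby_cheese","jar"]:
        print(n,[(np.round(d["at"],4),round(d["score"],2)) for d in models.mark_of(n,c)][:2])
print(telemetry.current_t(),telemetry.current_tool_rot(), telemetry.current_ee_pos())
E
```

```text
pics
scene {'fx': np.float64(412.907), 'fy': np.float64(412.907), 'cx': np.float64(253.616), 'cy': np.float64(192.624), 'position': array([ 1.272, -0.042,  1.102]), 'orientation': array([-0.215,  0.668,  0.679, -0.216])}
safe_front [(array([0.6689, 0.0042, 0.1867]), 0.63)]
gate_hinge [(array([0.6727, 0.1514, 0.1826]), 0.8), (array([ 0.6199, -0.1347,  0.1834]), 0.73)]
latch_knob [(array([ 0.6064, -0.0486,  0.1858]), 0.55)]
keeper [(array([0.6705, 0.0013, 0.1856]), 0.69), (array([ 0.6222, -0.1288,  0.1876]), 0.64)]
strike_mid [(array([ 0.6117, -0.1275,  0.2136]), 0.36)]
strike_wall [(array([ 0.6254, -0.1365,  0.1844]), 0.5)]
tub [(array([ 0.7016,  0.249 , -0.0013]), 0.61)]
baby_cheese [(array([ 0.5727, -0.253 , -0.0022]), 0.81)]
jar []
side {'fx': np.float64(378.511), 'fy': np.float64(378.511), 'cx': np.float64(257.723), 'cy': np.float64(190.262), 'position': array([ 0.31 , -0.715,  0.743]), 'orientation': array([-0.427,  0.882, -0.18 ,  0.084])}
safe_front [(array([0.6627, 0.0045, 0.1869]), 0.78)]
gate_hinge [(array([0.6736, 0.1519, 0.1858]), 0.88)]
latch_knob [(array([ 0.6095, -0.0497,  0.1862]), 0.81)]
keeper [(array([ 0.6168, -0.1293,  0.1837]), 0.7)]
strike_mid [(array([ 0.6099, -0.132 ,  0.2125]), 0.8)]
strike_wall [(array([ 0.6322, -0.1318,  0.1812]), 0.95)]
tub [(array([ 7.041e-01,  2.456e-01, -2.000e-04]), 0.86)]
baby_cheese [(array([ 0.5701, -0.2497,  0.0006]), 0.55)]
jar [(array([ 4.785e-01, -2.568e-01, -3.000e-04]), 0.93), (array([ 0.7036,  0.244 , -0.0015]), 0.28)]
wrist {'fx': np.float64(282.488), 'fy': np.float64(282.488), 'cx': np.float64(256.834), 'cy': np.float64(190.528), 'position': array([ 0.249, -0.523,  0.385]), 'orientation': array([ 0.101,  0.805, -0.58 , -0.072])}
1.05 [ 3.35357057e-05  8.11554036e-01 -5.84277370e-01  3.53680698e-05] [ 0.18241242 -0.54533703  0.2304968 ]
```

View pics/a_scene.png

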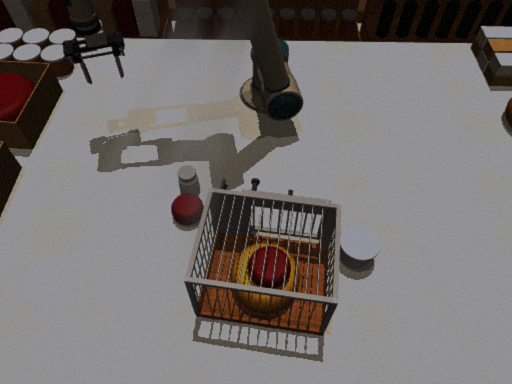

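View pics/a_side.png

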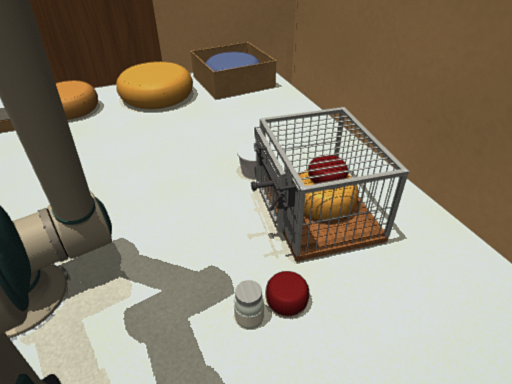

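The scene view looks from behind the safe, with the knob at about (255,183). In the side view the knob is at about (257,187), the jar at (249,303) and the cheese at (288,292). I'll fit the safe pose next, then check it from the wrist camera.

```bash
cat > h.py <<'E'
from plant import r, gripper_to, inverse_kinematics, vision, models, telemetry
import cv2, numpy as np
from scipy.spatial.transform import Rotation as R
from scipy.optimize import least_squares
L={"safe_front":(0,0),"gate_hinge":(-.013,.150),"latch_knob":(-.052,-.060),"keeper":(-.028,-.139),"strike_mid":(-.036,-.139),"strike_wall":(-.017,-.139)}
Z={n:.185 for n in L}; Z["strike_mid"]=.210
def fit(obs):
    def f(p):
        c,s=np.cos(p[2]),np.sin(p[2]); o=[]
        for n,x,y in obs:
            a,b=L[n]; o+= [p[0]+c*a-s*b-x,p[1]+s*a+c*b-y]
        return np.array(o)
    q=least_squares(f,[.67,0,0],loss="soft_l1",f_scale=.004); return q.x,f(q.x)
def pt(p,l):
    c,s=np.cos(p[2]),np.sin(p[2]); return np.array([p[0]+c*l[0]-s*l[1],p[1]+s*l[0]+c*l[1]])
def proj(k,P):
    q=np.array(k["orientation"]); M=R.from_quat(q[[1,2,3,0]]).as_matrix()
    v=M.T@(np.array(P)-k["position"]); return k["fx"]*v[0]/v[2]+k["cx"],k["fy"]*v[1]/v[2]+k["cy"]
def down(yaw):  # tool z down, tool x along world angle yaw
    x=np.array([np.cos(yaw),np.sin(yaw),0]);z=np.array([0,0,-1.]);M=np.c_[x,np.cross(z,x),z]
    q=R.from_matrix(M).as_quat(); return q[[3,0,1,2]]
E
python3 - <<'E'
from h import *
obs=[]
for c in ["side","scene"]:
  for rep in range(2):
    vision.snapshot(c)
    for n in L:
        for d in models.mark_of(n,c)[:1]:
            if abs(d["at"][2]-Z[n])<.012: obs.append((n,*d["at"][:2]))
p,e=fit(obs); print(p,"yaw deg",np.degrees(p[2])); 
for o,x in zip(obs,e.reshape(-1,2)*1000): print(o[0],x.round(1))
for n in L: print(n,pt(p,L[n]).round(4))
# reachability: tool x = gate y axis or opposite
hinge=pt(p,L["gate_hinge"])
print("q6 now",telemetry.current_joints())
for off in (np.pi/2,-np.pi/2):
  for th in (0,.4,.8,1.2,1.6):
    a=p[2]-th; k=hinge+np.array([np.cos(a)*-.039-np.sin(a)*-.21,np.sin(a)*-.039+np.cos(a)*-.21])
    j=inverse_kinematics([*k,.2],down(a+off)); print(off>0,th,k.round(3),None if j is None else np.round(j,2))
E
```

```text
[ 0.66611045  0.00318334 -0.13943289] yaw deg -7.9889161803663225
safe_front [3.4 2.3]
gate_hinge [1.3 3.4]
latch_knob [-6.4 -1.4]
keeper [-1.1 -1.4]
strike_mid [ 1.  -1.3]
strike_wall [ 0.4 -0.2]
safe_front [ 5.1 -0.9]
gate_hinge [-1.1  2.9]
latch_knob [-3.  -0.8]
keeper [ 0.8 -1.1]
strike_mid [2.8 2.8]
strike_wall [-2.1  3.5]
safe_front [-3.  -0.9]
gate_hinge [ 3.  -1.9]
latch_knob [-0.7  0.2]
keeper [-0.9  0.6]
strike_mid [-0.7 -4.8]
strike_wall [4.3 4.1]
safe_front [-2.3  1.2]
gate_hinge [-0.1 -1.6]
latch_knob [-0.8 -2.1]
keeper [-2.   3.5]
strike_mid [ 0.3 -1.5]
strike_wall [ 2.7 -2.7]
safe_front [0.6661 0.0032]
gate_hinge [0.6741 0.1535]
latch_knob [ 0.6063 -0.049 ]
keeper [ 0.6191 -0.1306]
strike_mid [ 0.6111 -0.1295]
strike_wall [ 0.63   -0.1321]
q6 now [-1.36903078e+00  2.75874843e-01  1.50492757e+00 -2.00227363e-05
  1.36066491e+00 -1.21006790e-01]
True 0 [ 0.606 -0.049] [-0.2   0.34  1.48 -0.    1.32 -1.63]
True 0.4 [ 0.533 -0.007] [-0.14  0.23  1.64 -0.    1.27 -1.17]
True 0.8 [0.482 0.061] [-0.02  0.16  1.74 -0.    1.24 -0.65]
True 1.2 [0.461 0.143] [ 0.16  0.16  1.74 -0.    1.24 -0.07]
True 1.6 [0.474 0.227] [ 0.31  0.22  1.66 -0.    1.26  0.48]
False 0 [ 0.606 -0.049] [-0.2   0.34  1.48 -0.    1.32  1.52]
False 0.4 [ 0.533 -0.007] [-0.14  0.23  1.64 -0.    1.27  1.97]
False 0.8 [0.482 0.061] [-0.02  0.16  1.74 -0.    1.24  2.49]
False 1.2 [0.461 0.143] None
False 1.6 [0.474 0.227] [ 0.31  0.22  1.66 -0.    1.26 -2.66]
```

```bash
python3 - <<'E'
from h import *
p=np.array([0.6661,.0032,-.1394])
k=pt(p,L["latch_knob"]); q=down(p[2]+np.pi/2)
r.move_l([0.182,-0.545,0.40],vel=.25)
r.move_to([k[0]-.03,k[1],.36],q)
cal=vision.get_calibration("wrist"); im=vision.snapshot("wrist").copy()
print(telemetry.current_ee_pos(),telemetry.current_t(),cal["position"])
obs=[]
for n in L:
    for d in models.mark_of(n,"wrist")[:1]:
        print(n,np.round(d["at"],4),round(d["score"],2)); 
        if abs(d["at"][2]-Z[n])<.012: obs.append((n,*d["at"][:2]))
if len(obs)>2: print(fit(obs)[0])
big=cv2.resize(im[...,::-1],None,fx=1.5,fy=1.5)
for n in L:
    u,v=proj(cal,[*pt(p,L[n]),Z[n]]); cv2.drawMarker(big,(int(1.5*u),int(1.5*v)),(0,0,255),0,12); print(n,u,v)
cv2.imwrite("pics/w1.png",big)
E
```

```text
[ 0.57624413 -0.04987105  0.36003886] 5.5917 [ 0.50557886 -0.04022413  0.51427387]
safe_front [0.6671 0.0035 0.1872] 0.9
gate_hinge [ 0.6193 -0.1294  0.1865] 0.52
latch_knob [ 0.6053 -0.0472  0.1822] 0.85
keeper [ 0.6159 -0.1303  0.1865] 0.64
strike_mid [ 0.6145 -0.1326  0.2089] 0.69
strike_wall [ 0.6309 -0.1355  0.1851] 0.77
[0.64521386 0.00589142 0.0318599 ]
safe_front 309.0459998417405 243.7303306093536
gate_hinge 429.46908315399844 233.93040314190128
latch_knob 261.60327978987453 204.39663388385202
keeper 197.7995732332354 223.06125522444628
strike_mid 192.98887758428612 224.28950385335213
strike_wall 198.2718623678318 231.3521760835378
```

View pics/w1.png

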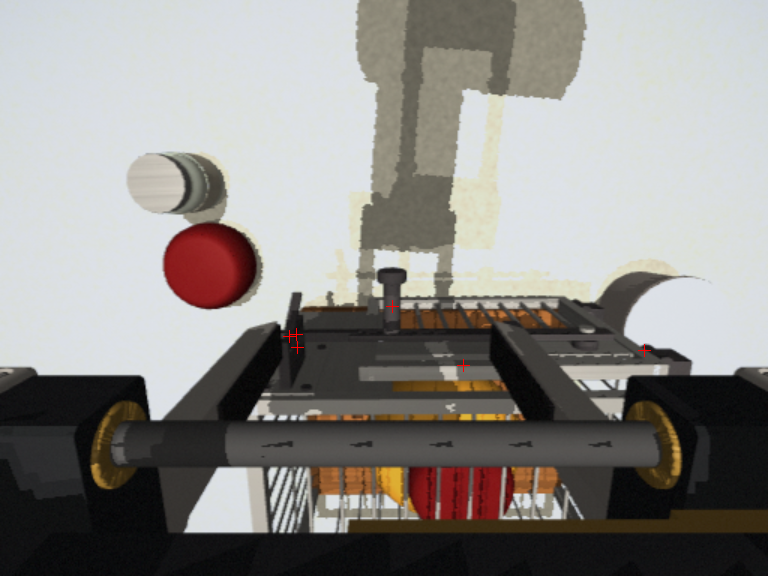

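Mid-stem shows at (392,307) in the enlarged picture, on top of its predicted marker, so the fit is good to 1–2 mm. Next is the grasp.

```bash
cat >> h.py <<'E'
P=np.array([0.6661,.0032,-.1394]); HG=pt(P,L["gate_hinge"]); 
def knob(th,phi,dx=0,dy=0,dz=0):
    """TCP xyz & quat for gate th, latch phi; dx,dy,dz offsets in gate frame"""
    a=P[2]-th; l=np.array([-.039+dx,-(.05+.16*np.cos(phi))+dy])
    c,s=np.cos(a),np.sin(a)
    return [HG[0]+c*l[0]-s*l[1],HG[1]+s*l[0]+c*l[1],.185+.006+.16*np.sin(phi)+dz],down(a+np.pi/2)
def gf(th):
    f=np.array(telemetry.current_wrist_force()); a=P[2]-th; c,s=np.cos(a),np.sin(a)
    return np.array([c*f[0]+s*f[1],-s*f[0]+c*f[1],f[2]]).round(2)
E
python3 - <<'E'
from h import *
gripper_to(.05,30)
x,q=knob(0,0,dz=.08); r.move_l(x,rot=q,vel=.2)
print("free",gf(0))
x,q=knob(0,0); print("hit",r.move_l(x,rot=q,vel=.08,guard=5))
print("down",gf(0),telemetry.current_ee_pos(),x)
cal=vision.get_calibration("wrist"); im=vision.snapshot("wrist"); cv2.imwrite("pics/w2.png",cv2.resize(im[...,::-1],None,fx=1.5,fy=1.5))
gripper_to(0.0,8)
print("grip",gf(0),telemetry.current_opening(),telemetry.current_t())
E
```

```text
free [ 0.96 -0.36 -0.28]
hit False
down [-0.07  0.15  0.1 ] [ 0.60673121 -0.04909401  0.19162808] [np.float64(0.6062674861225849), np.float64(-0.048992626712102944), np.float64(0.191)]
grip [-0.07 -1.   -0.39] 0.013535427037991033 9.1833
```

View pics/w2.png

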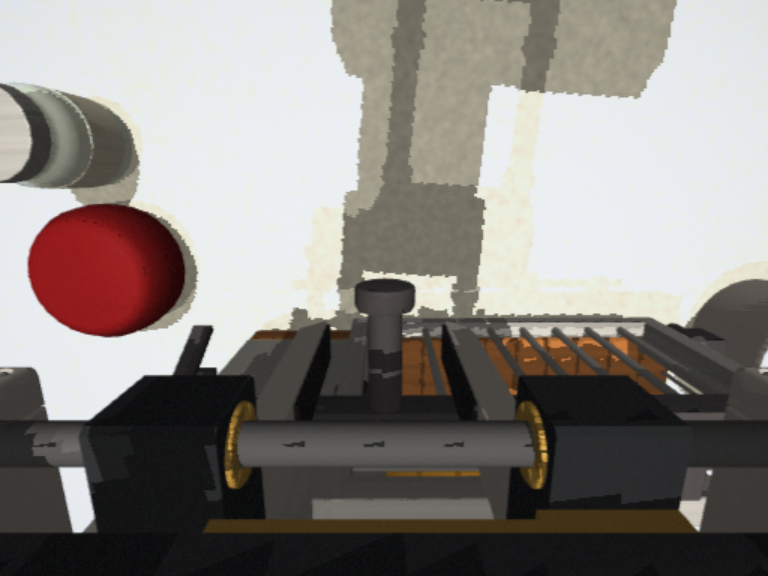

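The jaws straddle the stem symmetrically and have closed to 13.5 mm on it, with little side force. Now I'll press in stepwise while watching the force.

```bash
python3 - <<'E'
from h import *
def F(n=6):
    s=[]
    for _ in range(n): s.append(gf(0)); r.hold(.02)
    return np.mean(s,0).round(2)
gripper_to(0.0,35); print(telemetry.current_opening(),F())
for d in (.0015,.003,.004,.0045):
    x,q=knob(0,0,dx=d); r.move_l(x,rot=q,vel=.02); r.hold(.1)
    print(d,F(),(np.array(telemetry.current_ee_pos())-x).round(4))
print(telemetry.current_t())
E
```

```text
0.013207843878499185 [ 0.19 -1.68  0.62]
0.0015 [-3.85 -3.12  2.72] [-0.0009 -0.0002 -0.    ]
0.003 [-4.76 -3.92  3.32] [-0.0011 -0.0004 -0.    ]
0.004 [-5.4  -3.71  3.6 ] [-0.0016 -0.0005 -0.    ]
0.0045 [-5.77 -3.96  4.16] [-0.0019 -0.0004 -0.0001]
11.3
```

```bash
python3 - <<'E'
from h import *
def F(n=6):
    s=[]
    for _ in range(n): s.append(gf(0)); r.hold(.02)
    return np.mean(s,0).round(2)
for d in (.0055,.0065,.0072):
    x,q=knob(0,0,dx=d,dy=-.0003*0); r.move_l(x,rot=q,vel=.02); r.hold(.1)
    f=F(); print(d,f,(np.array(telemetry.current_ee_pos())-x).round(4))
    if f[0]<-6.8: break
# lift 3 mm trial
for h in (.001,.002,.003,.004):
    x,q=knob(0,np.arcsin(h/.16),dx=d); r.move_l(x,rot=q,vel=.02)
    f=F(); print("h",h,f,(np.array(telemetry.current_ee_pos())-x).round(4))
    if f[2]<-6: break
print(d,telemetry.current_t(),telemetry.current_opening())
E
```

```text
0.0055 [-6.93 -3.9   4.8 ] [-0.0022 -0.0005 -0.0001]
h 0.001 [-6.6  -3.61  0.97] [-0.0025 -0.0004 -0.001 ]
h 0.002 [-5.54 -3.86 -1.81] [-0.0027 -0.0004 -0.0017]
h 0.003 [-5.94 -4.09 -2.37] [-0.0028 -0.0003 -0.0018]
h 0.004 [-5.39 -3.86 -2.73] [-0.0029 -0.0003 -0.0019]
0.0055 13.15 0.012783793347250565
```

```bash
python3 - <<'E'
from h import *
def F(n=5):
    s=[]
    for _ in range(n): s.append(gf(0)); r.hold(.02)
    return np.mean(s,0).round(2)
d=.0065;h=.004
log=[]
for i in range(30):
    x,q=knob(0,np.arcsin(h/.16),dx=d); r.move_l(x,rot=q,vel=.03)
    f=F(); e=(np.array(telemetry.current_ee_pos())); print("d",round(d,4),"h",round(h,4),f,"z",round(e[2]-.191,4),"x",((e-np.array(x))*1000).round(1))
    if f[2]<-5.5: print("stop"); break
    if f[0]>-6.6 and d<.009: d+=.0007
    elif f[0]<-7.8: d-=.0005
    else: h+=.001
    if h>.0135: break
print(d,h,telemetry.current_t(),telemetry.current_opening())
E
```

```text
d 0.0065 h 0.004 [-6.26 -4.02 -2.73] z 0.0019 x [-3.3 -0.3 -2.1]
d 0.0072 h 0.004 [-6.64 -3.85 -2.77] z 0.0018 x [-3.7 -0.3 -2.2]
d 0.0072 h 0.005 [-6.89 -3.97 -2.89] z 0.0028 x [-3.7 -0.4 -2.2]
d 0.0072 h 0.006 [-6.68 -4.24 -2.93] z 0.0037 x [-3.7 -0.4 -2.3]
d 0.0072 h 0.007 [-6.88 -4.16 -3.11] z 0.0046 x [-3.8 -0.4 -2.4]
d 0.0072 h 0.008 [-6.8  -4.04 -4.04] z 0.0056 x [-3.7 -0.4 -2.4]
d 0.0072 h 0.009 [-6.52 -4.19 -3.2 ] z 0.0066 x [-3.7 -0.4 -2.4]
d 0.0079 h 0.009 [-7.32 -4.23 -3.08] z 0.0066 x [-3.9 -0.5 -2.4]
d 0.0079 h 0.01 [-6.94 -4.54 -3.48] z 0.0076 x [-3.9 -0.5 -2.4]
d 0.0079 h 0.011 [-6.82 -4.26 -2.89] z 0.0086 x [-3.9 -0.5 -2.4]
d 0.0079 h 0.012 [-6.82 -4.71 -3.59] z 0.0096 x [-3.9 -0.5 -2.4]
d 0.0079 h 0.013 [-6.77 -4.44 -2.84] z 0.0107 x [-3.8 -0.5 -2.3]
0.007899999999999999 0.014000000000000005 17.15 0.012856733811773099
```

```bash
python3 - <<'E'
from h import *
def F(n=5):
    s=[]
    for _ in range(n): s.append(gf(0)); r.hold(.02)
    return np.mean(s,0).round(2)
d=.0079;h=.014
for i in range(32):
    x,q=knob(0,np.arcsin(h/.16),dx=d); r.move_l(x,rot=q,vel=.03)
    f=F(); e=(np.array(telemetry.current_ee_pos())); print("d",round(d,4),"h",round(h,4),f,"z",round(e[2]-.191,4),"x",((e-np.array(x))*1000).round(1))
    if f[2]<-5.3: print("stop"); break
    if f[0]>-6.4 and d<.0095: d+=.0005
    elif f[0]<-7.8: d-=.0005
    else: h+=.001
    if h>.034: break
print(d,h,telemetry.current_t(),telemetry.current_opening())
E
```

```text
d 0.0079 h 0.014 [-6.9  -4.19 -3.23] z 0.0116 x [-3.9 -0.6 -2.4]
d 0.0079 h 0.015 [-6.85 -4.32 -2.95] z 0.0126 x [-3.8 -0.6 -2.4]
d 0.0079 h 0.016 [-6.84 -4.58 -3.6 ] z 0.0137 x [-3.8 -0.6 -2.3]
d 0.0079 h 0.017 [-6.48 -4.58 -3.39] z 0.0146 x [-3.8 -0.7 -2.4]
d 0.0079 h 0.018 [-6.85 -4.62 -2.71] z 0.0157 x [-3.8 -0.7 -2.3]
d 0.0079 h 0.019 [-6.79 -4.   -2.74] z 0.0167 x [-3.8 -0.7 -2.3]
d 0.0079 h 0.02 [-6.64 -4.43 -3.06] z 0.0176 x [-3.8 -0.7 -2.4]
d 0.0079 h 0.021 [-6.87 -4.52 -2.55] z 0.0187 x [-3.8 -0.7 -2.3]
d 0.0079 h 0.022 [-6.86 -4.65 -3.37] z 0.0197 x [-3.8 -0.8 -2.3]
d 0.0079 h 0.023 [-6.96 -4.49 -3.49] z 0.0206 x [-3.8 -0.8 -2.4]
d 0.0079 h 0.024 [-6.95 -4.77 -3.01] z 0.0217 x [-3.9 -0.8 -2.3]
d 0.0079 h 0.025 [-7.01 -4.61 -3.06] z 0.0227 x [-3.9 -0.8 -2.3]
d 0.0079 h 0.026 [-7.07 -4.7  -3.17] z 0.0236 x [-3.9 -0.8 -2.4]
d 0.0079 h 0.027 [-7.06 -4.84 -2.78] z 0.0248 x [-3.9 -0.9 -2.2]
d 0.0079 h 0.028 [-6.79 -5.21 -4.79] z 0.0252 x [-3.9 -1.  -2.8]
d 0.0079 h 0.029 [-5.55 -5.17 -8.32] z 0.0253 x [-4.  -1.1 -3.7]
stop
0.0079 0.029000000000000012 22.4833 0.013299161026091594
```

The bar touched the top of the slot at a TCP rise of about 25.1 mm, with the force jumping from −3 to −8 N. That is inside the expected 14–27 mm, and below the guide's limit of 35 mm. I'll ease down 4 mm and draw out.

```bash
cat >> h.py <<'E'
def F(th=0,n=4):
    s=[]
    for _ in range(n): s.append(gf(th)); r.hold(.015)
    return np.mean(s,0).round(2)
E
python3 - <<'E'
from h import *
d=.0079;dy=-.0015
zt=.0211; h=.025
for i in range(12):
    x,q=knob(0,np.arcsin(h/.16),dx=d,dy=dy); r.move_l(x,rot=q,vel=.03)
    f=F(); z=telemetry.current_ee_pos()[2]-.191
    print("h",round(h,4),f,"z",round(z,4))
    if abs(z-zt)<.0004: break
    h+=np.clip(zt-z,-.002,.002)
print("ready",h,telemetry.current_t())
# draw out slowly: d down
for i in range(16):
    d-=.0015
    if f[1]<-2.5: dy-=.0004
    if f[1]>2.5: dy+=.0004
    x,q=knob(0,np.arcsin(h/.16),dx=d,dy=dy); r.move_l(x,rot=q,vel=.03)
    f=F(); e=np.array(telemetry.current_ee_pos()); z=e[2]-.191
    c,s=np.cos(P[2]),np.sin(P[2]); v=e[:2]-np.array(knob(0,np.arcsin(h/.16))[0][:2])
    print("d",round(d,4),"dy",round(dy,4),f,"z",round(z,4),"act x",round((c*v[0]+s*v[1])*1000,1))
    if f[0]>5 or abs(f[2])>7: print("STOP"); break
    if abs(z-zt)>.0004: h+=np.clip(zt-z,-.0006,.0006)
    if d<-.007: break
print(d,dy,h,telemetry.current_t(),telemetry.current_opening())
E
```

```text
h 0.025 [-7.01 -2.26 -2.84] z 0.0226
h 0.0235 [-6.86 -2.06 -2.5 ] z 0.0213
ready 0.0234842701020114 23.1667
d 0.0064 dy -0.0015 [-5.64 -1.64 -2.61] z 0.0215 act x 3.4
d 0.0049 dy -0.0015 [-4.88 -0.88 -2.96] z 0.0221 act x 2.9
d 0.0034 dy -0.0015 [-5.05  0.17 -3.39] z 0.0223 act x 2.6
d 0.0019 dy -0.0015 [-3.34  2.04 -3.65] z 0.0223 act x 2.0
d 0.0004 dy -0.0015 [-1.07  5.1  -3.43] z 0.0219 act x 1.0
d -0.0011 dy -0.0011 [-0.53  5.36 -3.3 ] z 0.0214 act x -0.3
d -0.0026 dy -0.0007 [ 0.44  5.59 -2.98] z 0.0215 act x -1.4
d -0.0041 dy -0.0003 [ 1.66  5.24 -3.46] z 0.0212 act x -2.4
d -0.0056 dy 0.0001 [ 2.2   5.13 -3.79] z 0.0214 act x -3.6
d -0.0071 dy 0.0005 [ 2.72  4.49 -3.08] z 0.0215 act x -4.9
-0.007099999999999999 0.0005 0.020654750321659428 26.3333 0.01300802274794611
```

```bash
python3 - <<'E'
from h import *
d=-.002;dy=.0005;h=.0206;th=.0255;zt=.0212;f=F(th)
while th<.33:
    th+=.02 if th<.16 else .035
    if f[1]<-2: dy-=.0006
    if f[1]>2: dy+=.0006
    x,q=knob(th,np.arcsin(h/.16),dx=d,dy=dy); r.move_l(x,rot=q,vel=.04)
    f=F(th,3); e=np.array(telemetry.current_ee_pos()); z=e[2]-.191
    v=e[:2]-HG; act=P[2]-(np.arctan2(v[1],v[0])-np.arctan2(-.039,-.21)+np.arctan2(-.039,-.21)-np.arctan2(-.208,-.039))
    print("th",round(th,3),"act",round(act,3),"dy",round(dy,4),f,"z",round(z,4),"r",round(np.hypot(*v),4))
    if abs(f[0])>6 or abs(f[2])>7 or abs(f[1])>10: print("STOP"); break
    if abs(z-zt)>.0004: h+=np.clip(zt-z,-.0006,.0006)
print(th,d,dy,h,telemetry.current_t(),telemetry.current_opening())
im=vision.snapshot("wrist"); cv2.imwrite("pics/w3.png",cv2.resize(im[...,::-1],None,fx=1.5,fy=1.5))
E
```

```text
th 0.045 act 0.05 dy 0.0011 [ 1.18 -0.13 -2.53] z 0.0211 r 0.2126
th 0.066 act 0.075 dy 0.0011 [-0.02 -2.85 -1.89] z 0.0207 r 0.2126
th 0.086 act 0.096 dy 0.0005 [-0.63 -3.83 -1.62] z 0.0211 r 0.2126
th 0.106 act 0.115 dy -0.0001 [-0.2  -2.07 -2.57] z 0.0211 r 0.2127
th 0.126 act 0.135 dy -0.0007 [ 0.64 -0.56 -2.47] z 0.0211 r 0.2127
th 0.145 act 0.154 dy -0.0007 [ 0.16  1.09 -2.45] z 0.0211 r 0.2128
th 0.165 act 0.174 dy -0.0007 [ 0.14  1.42 -2.96] z 0.0211 r 0.2128
th 0.2 act 0.209 dy -0.0007 [ 0.77  3.22 -2.78] z 0.0211 r 0.2128
th 0.235 act 0.244 dy -0.0001 [ 1.11  2.45 -2.66] z 0.0211 r 0.2128
th 0.27 act 0.28 dy 0.0005 [ 0.48  0.08 -2.38] z 0.0211 r 0.2128
th 0.305 act 0.315 dy 0.0005 [-0.25 -2.26 -2.03] z 0.021 r 0.2128
th 0.341 act 0.35 dy -0.0001 [ 0.08 -1.99 -2.41] z 0.021 r 0.2128
0.3405 -0.002 -0.00010000000000000005 0.02110467260419507 30.5083 0.013074057898224243
```

View pics/w3.png

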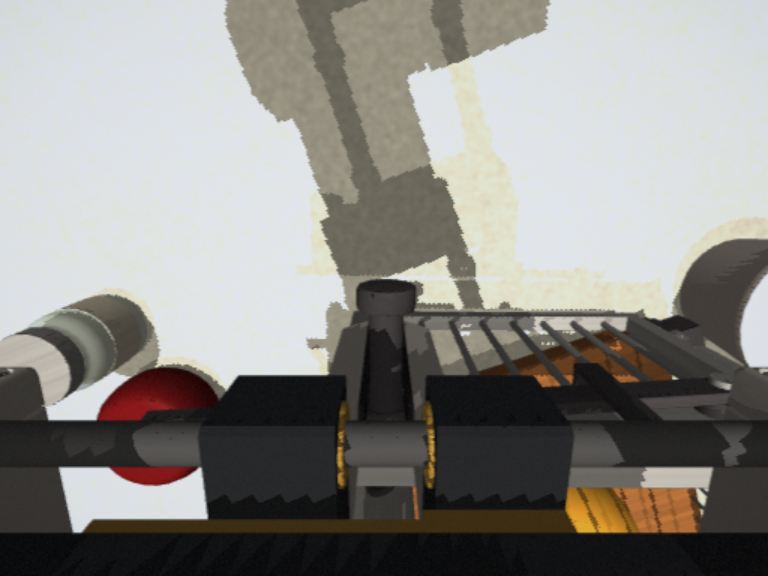

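The gate has left the strike, the knob is still in the jaws, and forces are small. Next I'll swing it open while lowering the bar.

```bash
python3 - <<'E'
from h import *
d=-.002;dy=-.0001;h=.0211;th=.3405;f=F(th)
while th<1.565:
    th=min(th+.1,1.57)
    if f[1]<-2: dy-=.0008
    if f[1]>2: dy+=.0008
    h=max(h-.003,.002)
    x,q=knob(th,np.arcsin(h/.16),dx=d,dy=dy); r.move_l(x,rot=q,vel=.05)
    f=F(th,2); e=np.array(telemetry.current_ee_pos()); v=e[:2]-HG
    print("th",round(th,3),"h",round(h,4),"dy",round(dy,4),f,"z",round(e[2]-.191,4),"r",round(np.hypot(*v),4))
    if abs(f[0])>6 or abs(f[2])>8 or abs(f[1])>12: print("STOP"); break
print(th,d,dy,h,telemetry.current_t(),telemetry.current_opening())
E
```

```text
th 0.441 h 0.0181 dy -0.0009 [ 0.24  0.68 -1.16] z 0.0183 r 0.2132
th 0.54 h 0.0151 dy -0.0009 [ 0.56  1.61 -0.55] z 0.0153 r 0.2136
th 0.64 h 0.0121 dy -0.0009 [ 0.66  1.99 -0.22] z 0.0124 r 0.2139
th 0.74 h 0.0091 dy -0.0009 [-0.24  2.74 -0.06] z 0.0092 r 0.2142
th 0.84 h 0.0061 dy -0.0001 [-0.38  1.64  0.38] z 0.006 r 0.2143
th 0.94 h 0.0031 dy -0.0001 [-0.34  0.07 -0.09] z 0.003 r 0.2144
th 1.04 h 0.002 dy -0.0001 [-0.87 -0.19 -0.14] z 0.0018 r 0.2144
th 1.141 h 0.002 dy -0.0001 [-0.28 -1.31 -0.72] z 0.0019 r 0.2144
th 1.241 h 0.002 dy -0.0001 [-0.87 -2.25 -0.21] z 0.0019 r 0.2144
th 1.341 h 0.002 dy -0.0009 [-0.59 -0.83 -0.8 ] z 0.0021 r 0.2144
th 1.441 h 0.002 dy -0.0009 [-0.04 -0.05 -1.  ] z 0.0021 r 0.2144
th 1.541 h 0.002 dy -0.0009 [-0.04  0.66 -0.68] z 0.0021 r 0.2144
th 1.57 h 0.002 dy -0.0009 [-0.04  1.88 -0.48] z 0.0021 r 0.2144
1.57 -0.002 -0.0009000000000000001 0.002 38.2917 0.012941760527985353
```

Now I'll lower onto the rest, release and withdraw upward, then check.

```bash
python3 - <<'E'
from h import *
th=1.57
for h in (.001,0,-.001):
    x,q=knob(th,np.arcsin(h/.16),dx=-.002,dy=-.0009); r.move_l(x,rot=q,vel=.03); f=F(th,3); print(h,f)
    if f[2]>2: break
gripper_to(.05,10); r.hold(.2); print("open",F(th,3),telemetry.current_opening())
r.move_l([x[0],x[1],.36],vel=.15); print("up",F(th,3),telemetry.current_t())
for c in ("scene","side","wrist"):
    im=vision.snapshot(c); cv2.imwrite(f"pics/e_{c}.png",im[...,::-1])
    for n in ("latch_knob","jar","baby_cheese","tub"):
        print(c,n,[(np.round(q["at"],4),round(q["score"],2)) for q in models.mark_of(n,c)[:1]])
e=knob(1.57,0)[0]; print("expected knob at 1.57",np.round(e,3))
E
python3 -c "
import cv2,numpy as np
a=[cv2.imread(f'pics/e_{c}.png') for c in ('side','wrist')]
cv2.imwrite('pics/e.png',cv2.resize(np.hstack(a),(800,300)))"
```

```text
0.001 [ 0.33  2.35 -0.32]
0 [1.35 2.12 1.99]
-0.001 [0.33 1.68 6.25]
open [ 0.35 -0.27 -0.02] 0.04990599990023048
up [-0.33 -0.21 -0.02] 41.5167
scene latch_knob [(array([0.4719, 0.2254, 0.1902]), 0.85)]
scene jar [(array([ 0.484 , -0.2617, -0.0029]), 0.75)]
scene baby_cheese [(array([ 5.784e-01, -2.535e-01, -5.000e-04]), 0.91)]
scene tub [(array([ 0.7037,  0.2472, -0.0013]), 0.88)]
side latch_knob [(array([0.4716, 0.2255, 0.184 ]), 0.47)]
side jar [(array([ 0.4797, -0.2564,  0.0039]), 0.94)]
side baby_cheese []
side tub [(array([0.7026, 0.247 , 0.0012]), 0.95)]
wrist latch_knob [(array([0.4677, 0.2266, 0.1815]), 0.75)]
wrist jar []
wrist baby_cheese []
wrist tub [(array([ 7.103e-01,  2.491e-01, -5.000e-04]), 0.56)]
expected knob at 1.57 [0.471 0.221 0.191]
```

View pics/e.png

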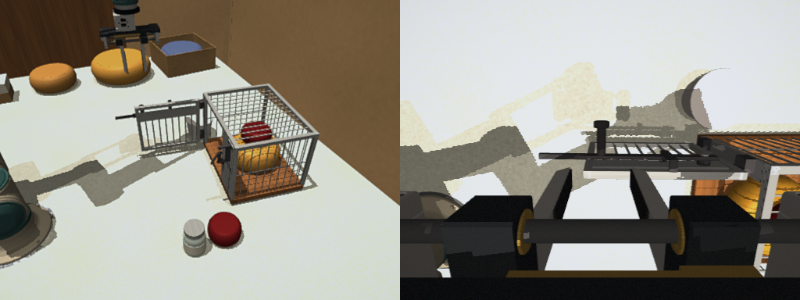

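View pics/e_scene.png

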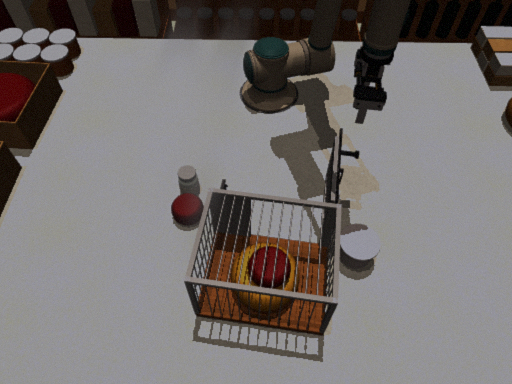

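The gate stands square to the front: in the scene view it runs from about (335,205) to (340,132). The bar is level, the gripper is clear of everything, and the goods are in place. Handing in.

```bash
python3 -c "
from plant import r
r.hold(.3); print(r.sign_off())"
```

```text
the job is handed in; nothing more can be done
None
```

The cheese safe is open, and I handed the job in at about 42 s of the 64 s allowed; the sign-off gave no verdict.

- **Latch:** I gripped the knob's stem from above and pressed the gate in with about 7 N. I then lifted the bar until it touched the top of the slot, 25 mm up at the knob. At that touch the vertical force at the wrist rose from about 3 N to about 8 N. I eased the bar down 4 mm and drew the gate out, with at most about 3 N of pull.
- **Swing and release:** I swung the gate in small steps, lowered the bar onto its rest (up to 6 N of down-force before I let go), released the knob and withdrew upwards.

**Last checks:**
- **Gate:** the three cameras put the knob 5 to 7 mm from where it should be at 1.57 rad, so the gate stands at about 1.6 rad, within 1.35 to 1.8.
- **Bar:** the knob's height read 182 to 190 mm against 185 mm, so the bar is down within what the cameras can tell. I had no direct reading of the latch angle.
- **Contact:** the wrist force was near zero after release.
- **Goods:** the tub, cheese and jar read within about 8 mm of their starting marks, about what the detector's error allows. The side camera missed the cheese in the last check, and the scene camera missed the jar in the first.

The contact force on the strike was only inferred from the wrist readings. A steady side force of up to about 5 N, from a small error in my hinge fit, appeared while lifting and drawing out; I reduced it by shifting the path slightly.

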